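# Take the supplies caddy off its hooks and hold it out level

### The job

Lift the blue supplies caddy by its wooden bar up and off the two hooks of its wire stand, keeping it level so that the highlighter, eraser and marker stay in it, and hold it centred over the green notebook with its underside about 13 cm above the desk. The program finishes while still holding the caddy there, level and steady, in the air and not resting on anything; do not push the notebook or anything else on the desk out of place.

Things in the scene. Friction and masses are not known exactly. Their poses are not given: they have to be found in the camera images.
- caddy_grip (a point): centre of the wooden bar handle of the blue supplies caddy. Bar 14 mm wide (x), 12 mm high (z), 150 mm long (y). Axes are the caddy's: z up, y along the bar, -x to the front of the stand as it hangs. The tray's underside is 116 mm below this point, its rim 78 mm below, open between rim and bar except a strap at each end of the bar (y = +-76 mm, 5 mm thick, 22 mm wide).
- caddy: the blue caddy: an open tray 72 (x) x 158 (y) x 38 (z) mm with 4 mm walls, hung from the bar handle above it; 0.2 to 0.4 kg with its contents. Origin at the centre of the tray's underside, 116 mm straight below the centre of the bar, same axes. As it hangs its underside is 62 mm above the desk.
- stand: fixed bent-wire stand, wooden foot 135 x 135 x 10 mm; origin on the desk under the hooks, z up, x from the hooks' tips back to the posts. Two round steel hooks (8 mm thick, y = +-45 mm, 82 mm free between) run forward (-x), level, from two posts (x = +62 mm, no higher than the hooks) and turn up at the tip (x = -22 mm), tip top 188 mm above the desk.
- stand_hooks (a point): point midway between the two hooks, level with their upper side, 172 mm above the desk; axes of the stand. The bar lies across both hooks near here. It must rise 16 mm to clear the tips; after 64 mm the tray's rim meets the hooks from below. So lift about 35 mm, then go along the stand's -x at least 65 mm (tray out in front of the tips) before going higher or sideways.
- notebook_green: green notebook, 211 (x) x 148 (y) x 13 (z) mm, lying flat on the desk; origin at the centre of its underside.
- highlighter: yellow highlighter, 18 x 112 x 15 mm, lying loose in the caddy's tray; origin at the centre of its underside.
- eraser: white eraser in a blue sleeve, 23 x 58 x 13 mm, lying loose in the caddy's tray; origin at the centre of its underside.
- marker_0: white marker with a blue cap, 13 x 130 x 13 mm, lying loose in the caddy's tray; origin at the centre of its underside.
- mouse: dark computer mouse, 104 x 60 x 38 mm, bystander; origin at the centre of its underside.
- phone: black phone, 147 x 72 x 8 mm, lying flat, bystander; origin at the centre of its underside.
- sticky_pad: yellow pad of sticky notes, 76 x 76 x 28 mm, bystander; origin at the centre of its underside.
- disk_drive: dark external disk drive, 112 x 78 x 13 mm, lying flat, bystander; origin at the centre of its underside.

How it is judged:
By the outcome, as a careful person would: the job done as asked, in the order asked, and still so for the second after the job is handed in, while the arm keeps its last pose, push and grip.
It also fails if it takes over 43 s, if anything falls off the work surface, if the arm or the gripper's body presses on something with over 40 N, if the wrist force passes 120 N, or if a joint passes its speed limit or range.

### The arm

A 6-joint arm with a two-finger parallel gripper is mounted at the origin on the work surface; the furniture and walls round the work are solid. World frame = base frame: x ahead of the robot, y to its left, z up, the work surface at z = 0. Lengths are in m, angles in degrees, forces in N, time in s.
With the tool pointing down it reaches from about 0.25 to 0.725 m from the base axis. Payload 9.7 kg.
Tool frame: the origin (TCP) lies midway between the tips of the shut fingers; the grasp point (between the pads) lies bot.hold_point_z behind it (bot.hold_point_z is the distance from the TCP to the grasp point, in m); z points along the fingers, y is the line along which they close (so a half turn about z gives the same grasp; the last joint's range is limited). The gripper opens to 85 mm and grips with 20 to 120 N. Pads are 22 mm wide; open, the fingers measure 114 mm over their backs; the gripper's body (76 mm by 85 mm) begins 54 mm behind the grasp point. The pads swing forward as they close: fully open they stand 13 mm farther back than shut.
Start: joints at [71.505, 4.979, 10.078, 95.1, 0, 90], TCP at [0.174, 0.522, 0.231] pointing down, gripper open.
Joint ranges: [-179.16, 179.16], [-48.56, 103.87], [-65.8, 70.77], [-126.05, 130.52], [-82.76, 87.17], [-180, 180]. Speed limits (degrees/s): [127.2, 127.2, 147.25, 180, 180, 180].

### API

Orientations are given as [roll, pitch, yaw] about the fixed x, y, z axes, in that order (R = Rz(yaw) Ry(pitch) Rx(roll)).
In Python, from workcell import bot, camera, camera_model, ticket gives the robot as it stands.
- The arm moves only by the tool send_rows, never from a script. Its argument "targets" is text: rows parted by semicolons, each of 5 numbers parted by spaces: the shift along the tool's x, y, z in mm, then the turn about the tool's z in degrees, then the closure in counts, from 0 (fully open) to 255 (shut). A call has 1 to 20 rows; each row is the pose to reach, as a shift and turn from the pose commanded when the call began, along the tool's axes at that moment; what a row does not reach only later rows make up. A row lasts 1/8 s, in which the tool goes at most 62.5 mm and 10.7 degrees, less where a joint would pass 70% of its speed; a pose out of reach is approached as far as the arm can. A call with a gripper value outside its range is refused whole. The fingers move at their own pace and stop on an object; "newtons" is the grip in N (left out, the last holds). Time passes only in rows, so rows that repeat a pose let the fingers close. It gives the time, the measured TCP pose, the force, the opening and the grip force at its end, in the units of the state.
- bot.get_obs(): the state, without advancing time (a new reading comes with each control period).
- camera(name): name is "scene" or "top"; returns the picture (384x512x3 uint8, blue, green, red); there is no depth.
- camera_model(name): a dict with "K" (3x3 intrinsics, pixels), "dist_coeffs" ([k1, k2, p1, p2, k3] as OpenCV has them; the pictures are not rectified), "pose" (4x4, takes a point from camera to world coordinates). Camera axes: x right, y down, z forward; pixel columns grow to the right and rows downward; lengths in m; the calibration is good to about 2 mm. A picture is of the moment at which its call begins. camera_model takes no time and is no camera call.
- ticket.job_done(): hands the job in; it is judged then, once.
The state is a dict: "time": time; "q": joint angles; "qd": joint speeds; "joint_efforts": joint torques, N m; "ee_pos": TCP position; "tcp_rot": TCP orientation; "wrist_force": force on the tool from outside, world axes, zero at the start; "torque": the same for the moment, N m; "opening": finger opening in m; "grasp_force": force on a finger pad.
Only numpy, scipy, OpenCV 4.12 (cv2) and the standard library are available. Lean on these libraries where they do the work, as an engineer would, in place of code of your own. Each camera call takes 0.05 s, during which the arm holds its last target. There are 200 camera calls.

## Working session

There is one attempt and no reset: what is moved stays moved. The work goes in short steps, Python scripts to look and compute and a tool call to move; the robot and the scene stay as the last step left them, time stands still between calls to the robot, and variables do not carry over. Pictures are saved under pics/ and viewed, at most 10 in all, crops included, and the job is handed in when it is done.

Besides the shell and the picture viewer there is one more tool, called after "Emit:" as a command line: name --argument value ..., lists and objects as JSON in quotes. send_rows: Moves the arm, as the interface text tells. Its arguments: {"type":"object","properties":{"targets":{"type":"string"},"newtons":{"type":"number"}},"required":["targets"]}

```bash
mkdir -p pics; ls
python3 - <<'E'
from workcell import bot, camera, camera_model, ticket
import cv2, numpy as np
for n in ("scene","top"):
    im=camera(n); cv2.imwrite(f"pics/{n}0.png",im)
    m=camera_model(n); print(n,np.round(m["K"],1).tolist(),m["dist_coeffs"],np.round(m["pose"],3).tolist())
o=bot.get_obs(); print(o, bot.hold_point_z)
E
```

```text
pics
scene [[497.6, 0.0, 254.9], [0.0, 497.6, 189.8], [0.0, 0.0, 1.0]] [-0.20631801  0.          0.          0.          0.        ] [[0.785, -0.482, 0.389, -0.028], [-0.619, -0.619, 0.484, -0.91], [0.008, -0.62, -0.784, 1.253], [0.0, 0.0, 0.0, 1.0]]
top [[456.9, 0.0, 246.6], [0.0, 456.9, 187.5], [0.0, 0.0, 1.0]] [-0.09774938  0.          0.          0.          0.        ] [[0.008, -0.996, 0.09, 0.418], [-1.0, -0.009, -0.011, -0.194], [0.011, -0.09, -0.996, 1.316], [0.0, 0.0, 0.0, 1.0]]
{'time': 0.1, 'q': array([ 7.15029799e+01,  5.00905006e+00,  1.00379881e+01,  9.50978317e+01,
       -7.76921642e-04,  9.00018302e+01]), 'qd': array([ 0.0109196 , -0.07612336,  0.11707563, -0.02696052,  0.00660054,
        0.01648601]), 'joint_efforts': array([ 1.54617661e-03, -5.21560442e+01,  4.65652514e+01,  1.58829661e-02,
        9.58375949e-05,  6.41176499e-07]), 'ee_pos': array([0.17443143, 0.52139852, 0.23063437]), 'tcp_rot': array([-1.79931106e+02,  7.79121755e-04,  1.61501151e+02]), 'wrist_force': array([0.08362857, 0.69248367, 0.41558997]), 'torque': array([-0.02299299,  0.05131414,  0.00558071]), 'grasp_force': 0.0, 'opening': 0.0853461130450673} 0.0187
```

View pics/scene0.png

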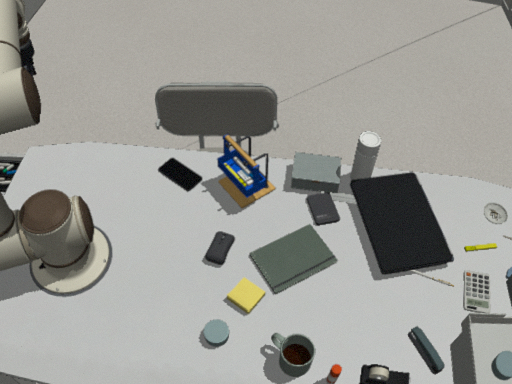

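View pics/top0.png

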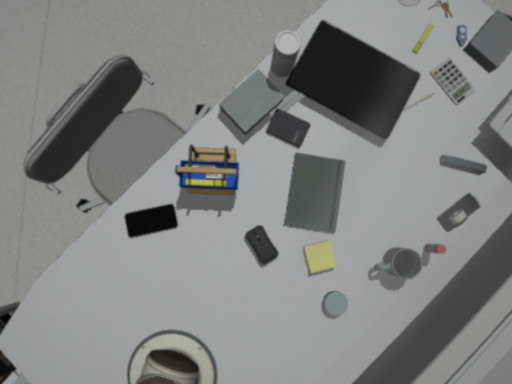

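The scene view shows the caddy at about (243,170) and the green notebook at about (293,257). In the top view they are at about (208,172) and (315,192). I'll enlarge the stand.

Run:
```python
import cv2, numpy as np
a=cv2.imread("pics/scene0.png")[125:215,200:290]; b=cv2.imread("pics/top0.png")[130:210,165:255]
a=cv2.resize(a,(396,396),interpolation=cv2.INTER_CUBIC); b=cv2.resize(b,(396,352),interpolation=cv2.INTER_CUBIC)
c=np.zeros((396,800,3),np.uint8); c[:,:396]=a; c[:352,404:]=b
cv2.imwrite("pics/crop0.png",c)
```

```text
(no output)
```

View pics/crop0.png

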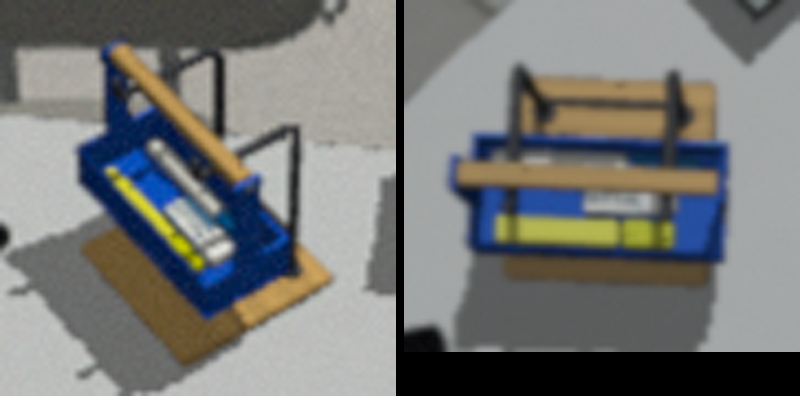

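Enlarged top view: the bar runs level from about (177,170) to (236,171). The posts are up-image (+x world) and the hook tips face the robot (-x). Next I'll measure the bar, foot and notebook.

```bash
cat > h.py <<'E'
import cv2, numpy as np
from workcell import bot, camera, camera_model, ticket
def ray(n,px,z):
    m=camera_model(n); P=np.asarray(m["pose"])
    u=cv2.undistortPoints(np.float64(px).reshape(-1,1,2),np.array(m["K"]),np.array(m["dist_coeffs"])).reshape(-1,2)
    d=np.c_[u,np.ones(len(u))]@P[:3,:3].T
    return P[:3,3]+d*((z-P[2,3])/d[:,2])[:,None]
def comp(mask,seed):
    n,l,s,c=cv2.connectedComponentsWithStats(mask.astype(np.uint8))
    d=np.hypot(*(c[1:]-seed).T)+1e3*(s[1:,4]<40); k=1+d.argmin()
    return (l==k).astype(np.uint8)
def quad(m,n,z):
    c=max(cv2.findContours(m,0,cv2.CHAIN_APPROX_NONE)[0],key=cv2.contourArea)[:,0]
    w=ray(n,c,z)[:,:2]; r=cv2.minAreaRect((w*1e4).astype(np.float32))
    return np.round(np.array(r[0])/1e4,4),np.round(np.array(r[1])/10,1),round(r[2],1)
E
python3 - <<'E'
from h import *
for n,sb,sn,sf in (("top",(207,170),(315,192),(210,154)),("scene",(240,151),(293,257),(262,190))):
    im=cv2.imread(f"pics/{n}0.png"); H=cv2.cvtColor(im,cv2.COLOR_BGR2HSV)
    print(n,"hsv bar,notebook,desk",H[sb[1],sb[0]],H[sn[1],sn[0]],H[230,100] if n=="top" else H[300,150])
    wood=(H[...,0]>8)&(H[...,0]<22)&(H[...,1]>90)&(H[...,2]>90)
    nb=(H[...,2]<115)&(H[...,1]>20)&(H[...,0]>45)&(H[...,0]<90)
    b=comp(wood,sb); print("bar",b.sum(),quad(b,n,.184 if n=="top" else .18))
    f=comp(wood,sf); print("foot",f.sum(),quad(f,n,.01))
    g=comp(nb,sn); print("nb",g.sum(),quad(g,n,.013))
    print(n,"bar ends from crop",ray(n,[(177,169.8),(236.1,171.4)] if n=="top" else [(225.6,136.2),(256.5,165.5)],.184).round(4).tolist())
print("foot fwd edge",ray("top",[(188,193.2),(234,194.5),(192.5,148),(235.5,149.3)],.01).round(4).tolist())
E
```

```text
top hsv bar,notebook,desk [ 18 112 159] [71 24 86] [ 90   5 164]
bar 249 (array([ 0.5628, -0.1058]), array([142.7,  12.7]), 88.8)
foot 145 (array([ 0.6238, -0.1023]), array([75.3, 16.5]), 88.0)
nb 2726 (array([ 0.5255, -0.3954]), array([127. , 205.8]), 81.1)
top bar ends from crop [[0.5627, -0.0323, 0.184], [0.5599, -0.18, 0.184]]
scene hsv bar,notebook,desk [ 19 136 174] [60 27 96] [ 45   3 189]
bar 172 (array([ 0.5616, -0.1041]), array([143.7,  14.1]), 88.7)
foot 522 (array([ 0.5796, -0.1094]), array([132.7, 132.3]), 87.7)
nb 2977 (array([ 0.5206, -0.4079]), array([148.3, 210.6]), 81.3)
scene bar ends from crop [[0.5594, -0.0354, 0.184], [0.5601, -0.1841, 0.184]]
foot fwd edge [[0.5176, -0.0404, 0.01], [0.515, -0.1724, 0.01], [0.6489, -0.0508, 0.01], [0.6462, -0.1754, 0.01]]
```

Bar centre is about (0.562, -0.105) with yaw about -1.2°, and the two views agree. Notebook is at about (0.521, -0.407). I'm moving above the bar now, with the tool's y axis along the caddy's x.

Emit:
send_rows --targets "-11 -9 1.5 0 0; -34 -28 0 4.4 0; -68 -57 0 8.7 0; -102 -85 0 13.1 0; -142 -118 0 18.2 50; -181 -151 0 23.4 100; -221 -184 0 28.5 100; -261 -217 0 33.6 100; -301 -250 0 38.7 100; -340 -283 0 43.8 100; -380 -316 0 48.9 100; -420 -349 0 54 100; -459 -382 0 59.1 100; -493 -411 0 63.5 100; -522 -434 0 67.2 100; -544 -453 0 70.1 100; -561 -467 0 72.3 100; -567 -472 0 73 100; -567 -472 0 73 100; -567 -472 0 73 100" --newtons 70

```text
time: 2.6
ee_pos: [0.562, -0.1054, 0.2315]
tcp_rot: [180.0, -0.0, 88.6]
wrist_force: [-0.7, -0.5, -0.3]
opening: 0.0521
grasp_force: 0.0
```

Run:
```python
from h import *
o=bot.get_obs(); print(o["time"],o["ee_pos"].round(4),o["tcp_rot"].round(2),o["opening"],o["q"].round(1))
a=camera("scene"); cv2.imwrite("pics/scene1.png",a); b=camera("top"); cv2.imwrite("pics/top1.png",b)
a=cv2.resize(a[95:215,190:310],(396,396),interpolation=cv2.INTER_CUBIC); b=cv2.resize(b[110:210,155:255],(396,396),interpolation=cv2.INTER_CUBIC)
cv2.imwrite("pics/crop1.png",np.hstack([a,b]))
```

```text
2.6 [ 0.562  -0.1054  0.2315] [180.    -0.    88.56] 0.05207674541419081 [-10.6   8.   13.4  95.4   0.   80.8]
```

View pics/crop1.png

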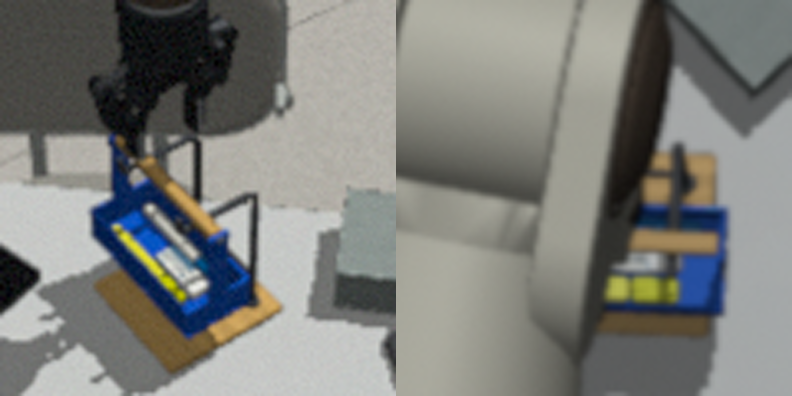

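The fingers straddle the bar in the scene crop, at about (165,150), and the caddy is undisturbed. Now I'll descend and close.

Emit:
send_rows --targets "0 0 5 0 100; 0 0 14 0 100; 0 0 25 0 100; 0 0 36 0 100; 0 0 47 0 100; 0 0 57 0 100; 0 0 65 0 100; 0 0 70 0 100; 0 0 72 0 100; 0 0 72 0 100; 0 0 72 0 140; 0 0 72 0 170; 0 0 72 0 190; 0 0 72 0 205; 0 0 72 0 225; 0 0 72 0 255; 0 0 72 0 255; 0 0 72 0 255; 0 0 72 0 255"

```text
time: 5.08
ee_pos: [0.5625, -0.1059, 0.1595]
tcp_rot: [180.0, 0.0, 88.5]
wrist_force: [-1.1, 0.7, 3.4]
opening: 0.0126
grasp_force: 68.6
```

Run:
```python
from h import *
a=camera("scene"); cv2.imwrite("pics/scene2.png",a)
cv2.imwrite("pics/crop2.png",cv2.resize(a[95:215,190:310],(480,480),interpolation=cv2.INTER_CUBIC))
```

```text
(no output)
```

View pics/crop2.png

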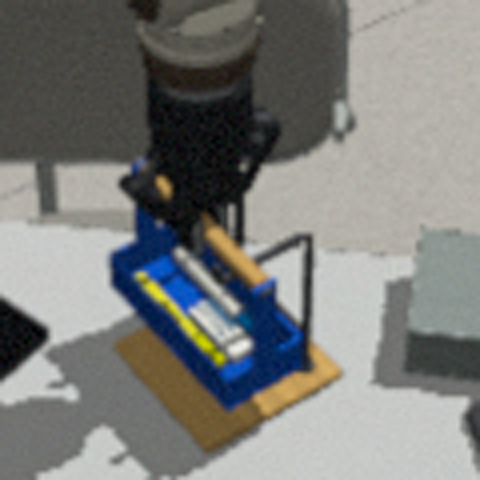

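The fingers are shut on the bar near its middle (crop 190,215), with 68 N and a 13 mm opening. Now a gentle 35 mm lift.

Emit:
send_rows --targets "0 0 -1 0 255; 0 0 -3 0 255; 0 0 -6 0 255; 0 0 -10 0 255; 0 0 -14 0 255; 0 0 -18 0 255; 0 0 -22 0 255; 0 0 -26 0 255; 0 0 -30 0 255; 0 0 -33 0 255; 0 0 -35 0 255; 0 0 -35 0 255; 0 0 -35 0 255"

```text
time: 6.75
ee_pos: [0.5624, -0.1059, 0.1941]
tcp_rot: [-180.0, -0.0, 88.5]
wrist_force: [0.6, 0.5, -2.3]
opening: 0.0125
grasp_force: 68.2
```

Run:
```python
from h import *
a=camera("scene"); cv2.imwrite("pics/scene3.png",a)
cv2.imwrite("pics/crop3.png",cv2.resize(a[95:215,190:310],(480,480),interpolation=cv2.INTER_CUBIC))
```

```text
(no output)
```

View pics/crop3.png

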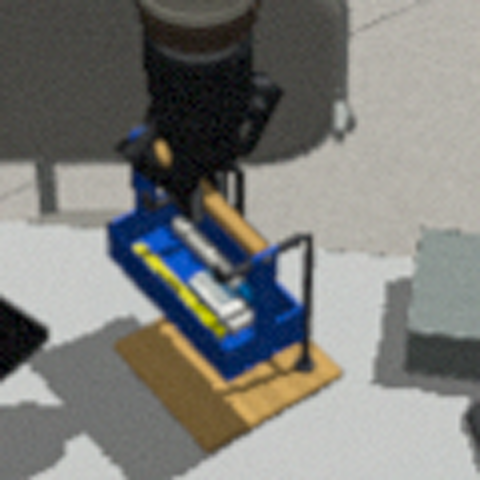

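The caddy has risen level by about 35 mm, with the bar clear above the hooks and the contents in place. Now 85 mm forward along the stand's -x.

Emit:
send_rows --targets "0 -1 0 0 255; 0 -4 0 0 255; 0 -9 0 0 255; 0 -15 0 0 255; 0 -22 0 0 255; 0 -29 0 0 255; 0 -36 0 0 255; 0 -43 0 0 255; 0 -50 0 0 255; 0 -57 0 0 255; 0 -64 0 0 255; 0 -70 0 0 255; 0 -76 0 0 255; 0 -81 0 0 255; 0 -84 0 0 255; 0 -85 0 0 255; 0 -85 0 0 255; 0 -85 0 0 255"

```text
time: 9.05
ee_pos: [0.4776, -0.1037, 0.1942]
tcp_rot: [-180.0, -0.0, 88.5]
wrist_force: [-0.4, 0.3, -2.8]
opening: 0.0124
grasp_force: 68.2
```

Run:
```python
from h import *
a=camera("scene"); cv2.imwrite("pics/scene4.png",a); b=camera("top"); cv2.imwrite("pics/top4.png",b)
# notebook outline, both views: darker than desk, saturated green OR darker binding
for n,im,s in (("scene",a,(293,257)),("top",b,(315,192))):
    H=cv2.cvtColor(im,cv2.COLOR_BGR2HSV)
    for v in (110,125,135):
        g=comp((H[...,2]<v),s); g=cv2.morphologyEx(g,cv2.MORPH_OPEN,np.ones((5,5),np.uint8)); print(n,v,g.sum(),quad(g,n,.013))
c=np.hstack([cv2.resize(a[100:300,190:350],(400,500)),cv2.resize(b[140:260,200:296],(400,500))]);cv2.imwrite("pics/crop4.png",c)
```

```text
scene 110 2900 (array([ 0.5201, -0.4084]), array([148.6, 209.2]), 82.1)
scene 125 3290 (array([ 0.5177, -0.4074]), array([151. , 216.8]), 81.3)
scene 135 3362 (array([ 0.5177, -0.4075]), array([151.3, 217.1]), 81.2)
top 110 3693 (array([ 0.5222, -0.4032]), array([145.4, 212.7]), 81.2)
top 125 3840 (array([ 0.5217, -0.4027]), array([148.9, 216.3]), 81.3)
top 135 3911 (array([ 0.5218, -0.4035]), array([150.5, 218.3]), 81.2)
```

View pics/crop4.png

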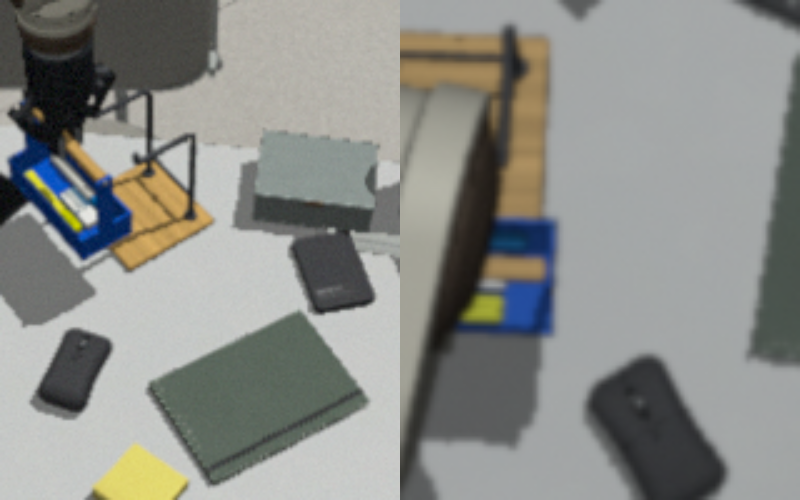

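The tray is now fully in front of the hook tips (scene crop 70,195), level and with its contents in. The notebook centre is about (0.521, -0.405). I'll go sideways and up first, then diagonally to the target.

Emit:
send_rows --targets "-2 0 0 0 255; -7 0 -1 0 255; -16 0 -2 0 255; -29 0 -4 0 255; -45 0 -7 0 255; -63 0 -10 0 255; -81 0 -13 0 255; -99 0 -16 0 255; -117 0 -19 0 255; -135 0 -22 0 255; -150 0 -25 0 255; -162 0 -28 0 255; -170 0 -30 0 255; -175 0 -32 0 255; -178 0 -33 0 255; -180 0 -33 0 255; -180 0 -33 0 255"

```text
time: 11.28
ee_pos: [0.4728, -0.2835, 0.2272]
tcp_rot: [-180.0, -0.0, 88.5]
wrist_force: [0.2, 0.5, -2.1]
opening: 0.0126
grasp_force: 68.2
```

Emit:
send_rows --targets "-2 1 0 0 255; -8 4 0 0 255; -17 7 0 0 255; -28 12 0 0 255; -40 17 0 0 255; -52 22 0 0 255; -64 27 0 0 255; -76 32 0 0 255; -88 37 0 0 255; -98 42 0 0 255; -107 45 0 0 255; -113 48 0 0 255; -118 50 0 0 255; -120 51 0 0 255; -120 51 0 0 255; -120 51 0 0 255; -120 51 0 0 255; -120 51 0 0 255"

```text
time: 13.52
ee_pos: [0.5206, -0.4048, 0.2274]
tcp_rot: [180.0, 0.0, 88.5]
wrist_force: [-0.1, -0.4, -2.8]
opening: 0.0127
grasp_force: 68.2
```

Run:
```python
from h import *
o=bot.get_obs(); print(o["ee_pos"].round(4),o["tcp_rot"].round(2),o["torque"].round(3),np.abs(o["qd"]).max().round(2))
a=camera("scene"); cv2.imwrite("pics/scene5.png",a); b=camera("top"); cv2.imwrite("pics/top5.png",b)
cv2.imwrite("pics/crop5.png",np.hstack([cv2.resize(a[120:320,200:360],(400,500)),cv2.resize(b[110:270,240:368],(400,500))]))
```

```text
[ 0.5206 -0.4048  0.2274] [1.7999e+02 1.0000e-02 8.8510e+01] [0.023 0.009 0.009] 0.12
```

View pics/crop5.png

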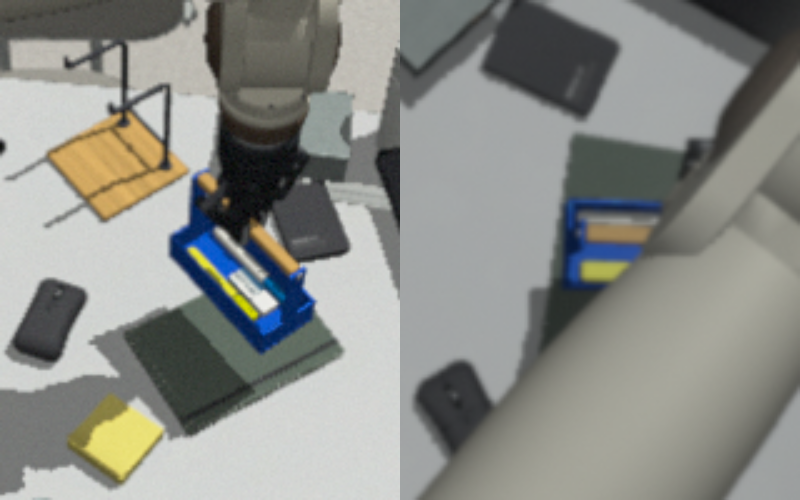

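The scene crop shows the caddy level over the notebook (245,285), with highlighter, eraser and marker inside. The stand is empty and the neighbouring objects haven't moved. TCP is (0.5206, -0.4048, 0.2274), which puts the underside at about 0.130 m. Handing in.

```bash
python3 -c "
from workcell import ticket
print(ticket.job_done())"
```

```text
the job is handed in; nothing more can be done
None
```

The job is handed in: the arm is holding the caddy steady over the green notebook, centred to within a few mm, with its underside about 13 cm above the desk. It looks level, all three items are still in it, and nothing else on the desk appears moved.

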